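Fit the tube holder on the vortex mixer and hold it down to run

TASK

Mix the six samples: lift the tube holder upright by its grip bar onto the mixer's head and, keeping hold of it, slide it along the head's slot until the socket hidden in its underside drops over the steel drive pin and it sits flat on the head. Then press it down until the sprung head is fully at its lower stop, as one does to run this mixer, and finish like that, still holding the bar and keeping the head pressed down. Leave the other things on the bench where they are.

Things in the scene. Friction and masses are not known exactly. Their poses are not given: they have to be found in the camera images.
- holder: Tube holder, grey plastic, loose, upright, 0.2 to 0.4 kg: block 100 (its x) by 60 (its y) by 24 mm high, grip bar on the middle of its deck, six white capped tubes fixed in it in a row of three near each short end (x = +-38 mm), up to 43 mm above the underside. Origin: centre of the underside; z up. How it is turned about the vertical on the mixer does not matter.
- grip (a point): Middle of the holder's upright grip bar, 46 mm above the holder's underside, axes as the holder's. The bar is 30 (x) by 16 (y) by 45 mm tall, from 24 to 69 mm above the underside. Grip it across the 16 mm, along y, where the deck beside it is free.
- socket (a point): Centre of the mouth of the round blind socket in the holder's underside (same point as the holder's origin): 14 mm wide, 14 mm deep, edge of the mouth bevelled by 1.5 mm.
- mixer: Vortex mixer, heavy, fixed on the bench: white plastic housing, foot 150 (its x) by 130 (its y) mm, 88 mm high, small knob and switch on its front (-x) face, with the round head on top. Origin: centre of the underside; the head stands straight above it. x as the slot in the head, z up.
- head (a joint): Downward travel of the mixer's sprung head in m: 0 up (at rest), 0.010 at its lower stop. About 5 N in all starts to move it, about 11 N takes it to the stop (the holder's weight counts); it springs back when let go. The holder's weight alone does not lower it.
- seat (a point): Centre of the flat top of the head (grey plastic disc, 76 mm across), 110 mm above the bench when up; goes down with the head. x runs along the head's dark slot (28 mm long), z up. In the slot stands the steel drive pin, 12 mm across, 12 mm tall, end tapered to 7 mm. It has stopped anywhere from x = -6 to +6 mm of this point (y = 0) and stays there stiffly. The holder is on when its underside is level with this point.
- cup_head: Spare cup-shaped attachment, black rubber, 60 mm across, 30 mm high, loose; leave alone. Origin: centre of its underside.
- reagent_bottle: Bottle with white cap, 60 mm across, 140 mm high, loose; leave alone. Origin: centre of its underside.
- slide_box: Flat white box 170 by 85 by 28 mm, loose; leave alone. Origin: centre of its underside.
- sample_jar: Closed jar 56 mm across, 60 mm high, loose; leave alone. Origin: centre of its underside.
Mind the look-alikes: they are no part of the job. Leave any purple look-alike of the holder alone. What is shaped like the mixer but orange is not meant.

How it is judged:
By the outcome, as a careful person would: the job done as asked, in the order asked, and still so for the second after the job is handed in, while the arm keeps its last pose, push and grip.
It also fails if it takes over 58 s, if anything falls off the work surface, if the arm or the gripper's body presses on something with over 40 N, if the wrist force passes 120 N, or if a joint passes its speed limit or range.

ROBOT

A 6-joint arm with a two-finger parallel gripper is mounted at the origin on the work surface. World frame = base frame: x ahead of the robot, y to its left, z up, the work surface at z = 0. Lengths are in m, angles in rad, forces in N, time in s.
With the tool pointing down it reaches from about 0.35 to 0.775 m from the base axis. Payload 7.3 kg.
Tool frame: the origin (TCP) lies at the very end of the fingers, on their centre line; the grasp point (between the pads) lies 19 mm behind it (robot.hold_point_z is the distance from the TCP to the grasp point, in m); z points along the fingers, y is the direction in which the jaws open and shut (so a half turn about z gives the same grasp; the last joint's range is limited). The gripper opens to 92 mm and grips with 3 to 60 N. Pads are 19 mm wide; open, the fingers measure 130 mm over their backs; the gripper's body (75 mm by 190 mm) begins 47 mm behind the grasp point.
Start: joints at [-1.459, 0.342, 1.524, -0, 1.275, -0.146], TCP at [0.134, -0.508, 0.227] pointing down, gripper open.
Joint ranges: [-2.53, 2.53], [-0.77, 2.02], [0.04, 2.7], [-1, 4.14], [0.28, 2.66], [-3.11, 3.11]. Speed limits (rad/s): [2.57, 2.57, 3.14, 3.14, 3.14, 3.14].

INTERFACE

Orientations are given as [roll, pitch, yaw] about the fixed x, y, z axes, in that order (R = Rz(yaw) Ry(pitch) Rx(roll)).
In Python, from cell import monitor, viewer, robot gives the robot as it stands.
- The arm moves only by the tool move_arm, never from a script. Its argument "deltas" is a list of rows, each an object of numbers: "x", "y", "z": the shift along the tool's x, y, z in m; "wx", "wy", "wz": the turn, a rotation vector about the tool's x, y, z in degrees; "hand": the opening, from 0 (shut) to 1 (fully open). In form: [{"x": .., "y": .., "z": .., "wx": .., "wy": .., "wz": .., "hand": ..}, ...]. A call has 1 to 8 rows; each row is the pose to reach, as a shift and turn from the pose commanded when the call began, along the tool's axes at that moment; what a row does not reach only later rows make up. A row lasts 1/8 s, in which the tool goes at most 62.5 mm and 10.7 degrees, less where a joint would pass 70% of its speed; a pose out of reach is approached as far as the arm can. A call with a gripper value outside its range is refused whole. The fingers move at their own pace and stop on an object; "grip_force" is the grip in N (left out, the last holds). Time passes only in rows, so rows that repeat a pose let the fingers close. It gives the time, the measured TCP pose, the force and the opening at its end, in the units of the state.
- monitor.observe(): the state, without advancing time (a new reading comes with each control period).
- viewer.read_camera(name): name is "scene" or "top" or "wrist"; returns the picture (400x640x3 uint8, red, green, blue); there is no depth.
- viewer.camera_params(name): a dict with "camera_matrix" (3x3 intrinsics, pixels), "R" (3x3) and "t" (3): a world point X has camera coordinates R X + t. Camera axes: x right, y down, z forward; pixel columns grow to the right and rows downward; lengths in m; the calibration is good to about 2 mm. A picture is of the moment at which its call begins: read the wrist's pose just before it. camera_params takes no time and is no camera call; for the wrist camera it gives the pose at the moment of the call.
- robot.hand_in(): hands the job in, once; it reports no verdict.
The state is a dict: "time": time; "qpos": joint angles; "qvel": joint speeds; "joint_efforts": joint torques, N m; "tool_pos": TCP position; "tool_rot": TCP orientation; "contact_force": force on the tool from outside, world axes, zero at the start; "torque": the same for the moment, N m; "opening": finger opening in m.
Only numpy, scipy, OpenCV 4.12 (cv2) and the standard library are available. Lean on these libraries where they do the work, as an engineer would, in place of code of your own. Each camera call takes 0.05 s, during which the arm holds its last target. There are 200 camera calls.

## Working session

There is one attempt and no reset: what is moved stays moved. The work goes in short steps, Python scripts to look and compute and a tool call to move; the robot and the scene stay as the last step left them, time stands still between calls to the robot, and variables do not carry over. Pictures are saved under pics/ and viewed, about 8 in all and at most 12, crops included, and the job is handed in when it is done.

Besides the shell and the picture viewer there is one more tool, called after "Emit:" as name([rows], argument=value, ...), one row to a line, values as JSON. move_arm: Moves the arm, as the interface text tells. Its arguments: {"type":"object","properties":{"deltas":{"type":"array","items":{"type":"object","properties":{"x":{"type":"number"},"y":{"type":"number"},"z":{"type":"number"},"wx":{"type":"number"},"wy":{"type":"number"},"wz":{"type":"number"},"hand":{"type":"number"}}}},"grip_force":{"type":"number"}},"required":["deltas"]}

```bash
mkdir -p pics; ls
cat > h.py <<'E'
import numpy as np, cv2
from cell import monitor, viewer, robot
def cam(n):
    P=viewer.camera_params(n); return np.array(P["camera_matrix"]),np.array(P["R"]),np.array(P["t"])
def shot(n,f=None):
    P=cam(n); im=np.ascontiguousarray(viewer.read_camera(n)[:,:,::-1])
    if f: cv2.imwrite("pics/"+f,im)
    return im,P
def ray(P,uv,z):
    K,R,t=P; c=-R.T@t; d=R.T@np.linalg.solve(K,[uv[0],uv[1],1.]); return c+d*(z-c[2])/d[2]
def proj(P,X):
    K,R,t=P; p=K@(R@np.asarray(X,float)+t); return p[:2]/p[2]
E
python3 - <<'E'
from h import *
a,P=shot("scene","s0.png");b,Q=shot("top","t0.png")
for p in (P,Q): print(p[0].round(1).tolist(), (-p[1].T@p[2]).round(3), p[1].round(2).tolist())
s=monitor.observe(); print(s)
cv2.imwrite("pics/st0.png",np.vstack([a,b])[:, :])
E
```

```text
pics
[[389.0, 0.0, 315.0], [0.0, 389.0, 197.8], [0.0, 0.0, 1.0]] [ 1.157 -0.681  1.188] [[0.76, 0.65, -0.0], [0.5, -0.59, -0.63], [-0.41, 0.48, -0.78]]
[[388.6, 0.0, 316.7], [0.0, 388.6, 196.6], [0.0, 0.0, 1.0]] [ 0.52  -0.014  1.215] [[0.01, -1.0, -0.0], [-1.0, -0.01, -0.06], [0.06, 0.01, -1.0]]
{'time': 0.1, 'qpos': array([-1.45902048e+00,  3.42669537e-01,  1.52489403e+00, -1.07166583e-05,
        1.27540569e+00, -1.46006776e-01]), 'qvel': array([ 0.00039178, -0.00295655, -0.00238168, -0.00148472, -0.00023999,
       -0.00030404]), 'joint_efforts': array([ 2.31007085e-03, -4.32004023e+01, -2.44694102e+01,  7.19309575e-02,
        5.26535546e-02, -5.40977499e-05]), 'tool_pos': array([ 0.13381708, -0.50729447,  0.22611549]), 'tool_rot': array([-3.14022920e+00, -1.90141577e-04,  2.57785624e-01]), 'contact_force': array([-0.46891553, -0.3330264 , -0.36655724]), 'torque': array([ 0.01312248, -0.0005109 , -0.02085631]), 'opening': 0.09152722424386549}
```

View pics/t0.png

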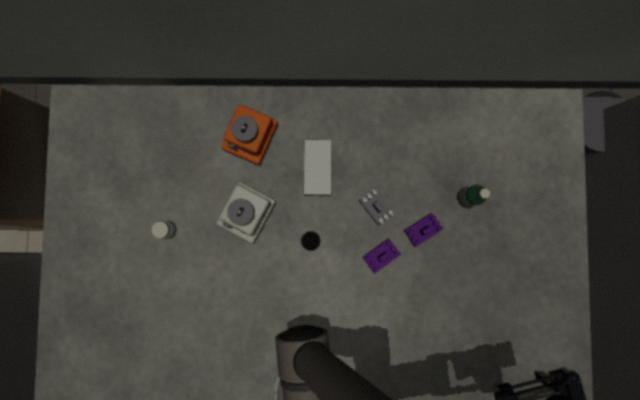

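View pics/s0.png

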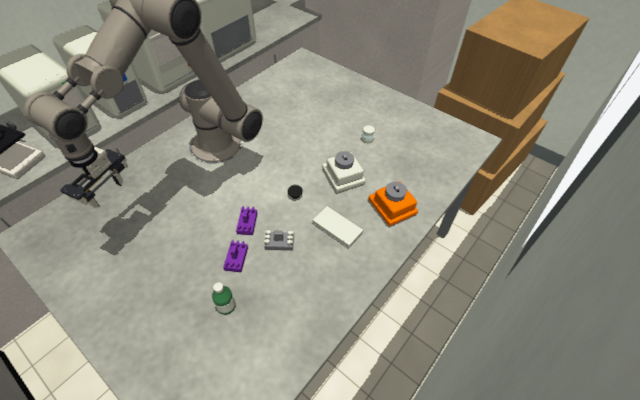

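The top view shows the grey holder at (377,207), with white caps, and the white mixer at (245,212) with its head at (240,211). The purple look-alikes are at (422,230) and (381,256), and the orange one is at (250,133). The scene view agrees.

Run:
```python
from h import *
b=cv2.imread("pics/t0.png");P=cam("top");S=cam("scene"); sc=cv2.imread("pics/s0.png")
h=b[180:235,350:405]; 
g=cv2.cvtColor(b,cv2.COLOR_BGR2GRAY)
m=np.zeros_like(g); m[185:230,355:400]=(g[185:230,355:400]>130)
n,l,st,c=cv2.connectedComponentsWithStats(m)
for i in range(1,n): print("cap",st[i,4],c[i].round(1),ray(P,c[i],.043).round(4))
gs=cv2.cvtColor(sc,cv2.COLOR_BGR2GRAY); m=np.zeros_like(gs); m[225:255,258:300]=(gs[225:255,258:300]>190)
n,l,st,c=cv2.connectedComponentsWithStats(m)
for i in range(1,n): print("scene cap",st[i,4],c[i].round(1),ray(S,c[i],.04).round(4))
A=cv2.resize(h,None,fx=7,fy=7,interpolation=cv2.INTER_CUBIC);B=cv2.resize(b[182:242,215:275],(385,385),interpolation=cv2.INTER_CUBIC)
cv2.imwrite("pics/c1.png",np.clip(np.hstack([A,B])*1.6,0,255).astype(np.uint8))
```

```text
scene cap 13 [267.6 230.9] [ 0.5203 -0.1978  0.04  ]
scene cap 15 [290.4 231.8] [ 0.5849 -0.1483  0.04  ]
scene cap 12 [266.7 235.8] [ 0.5325 -0.2148  0.04  ]
scene cap 8 [289.5 236.5] [ 0.5959 -0.165   0.04  ]
scene cap 12 [266.1 240.2] [ 0.5439 -0.2292  0.04  ]
scene cap 11 [289. 241.] [ 0.6072 -0.1799  0.04  ]
```

View pics/c1.png

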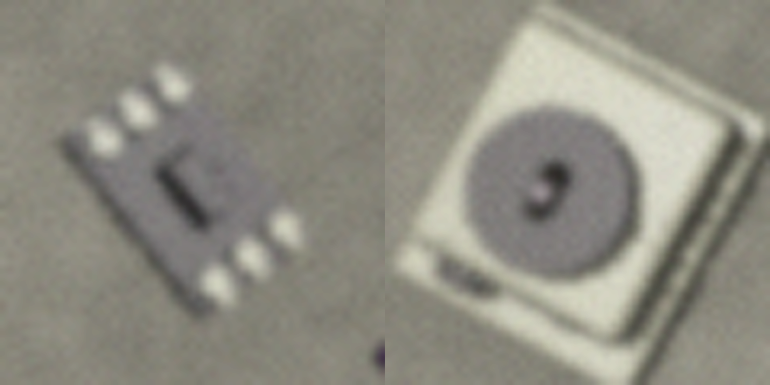

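The crop shows the holder's six caps in two rows, with its x axis running from lower right to upper left. The mixer head's slot is at about (547,190), and the pin is near its middle. The holder is at about (0.564,-0.189) with yaw about 38°. The cap rows measure 0.08 m apart against 0.076 expected, which fits.

```bash
cat >> h.py <<'E'
from scipy.spatial.transform import Rotation as Rot
def delta(target,yaw,s=None):
    s=s or monitor.observe(); R=Rot.from_euler('xyz',s['tool_rot']); T=Rot.from_euler('xyz',[np.pi,0,yaw])
    print("pos",s['tool_pos'].round(4),"rot",s['tool_rot'].round(4),"shift",R.inv().apply(np.array(target)-s['tool_pos']).round(4),"rotvec",np.degrees((R.inv()*T).as_rotvec()).round(2))
E
python3 - <<'E'
from h import *
delta([.564,-.189,.2],.665)
K,R,t=cam("wrist"); s=monitor.observe(); T=Rot.from_euler('xyz',s['tool_rot']).as_matrix()
print("wrist cam in tool",T.T@(-R.T@t-s['tool_pos']), "axes", (R@T).round(2).tolist(),K[0,0])
for n,f,box in (("top","t0.png",(185,240,215,275)),("scene","s0.png",(148,172,330,360))):
    b=cv2.imread("pics/"+f);P=cam(n);y0,y1,x0,x1=box
    hsv=b[y0:y1,x0:x1].astype(int); g=hsv.mean(2)
    blue=(hsv[:,:,0]-hsv[:,:,1])>0
    m=(blue&(g<140)).astype(np.uint8); m=cv2.morphologyEx(m,cv2.MORPH_CLOSE,np.ones((5,5),np.uint8))
    cs,_=cv2.findContours(m,cv2.RETR_EXTERNAL,cv2.CHAIN_APPROX_NONE)
    c=max(cs,key=cv2.contourArea); e=cv2.fitEllipse(c); uv=np.array(e[0])+[x0,y0]
    print(n,e,uv,ray(P,uv,.11))
b=cv2.imread("pics/t0.png")[185:230,355:400];g=cv2.cvtColor(b,cv2.COLOR_BGR2GRAY)
m=(g>110).astype(np.uint8);n,l,st,c=cv2.connectedComponentsWithStats(m)
for i in range(1,n): print("cap",st[i,4],ray(cam("top"),c[i]+[355,185],.042).round(4))
E
```

```text
pos [ 0.1338 -0.5073  0.2261] rot [-3.1402e+00 -2.0000e-04  2.5780e-01] shift [ 0.4971 -0.1981  0.0265] rotvec [ -0.07  -0.03 -23.33]
wrist cam in tool [ 7.27822508e-02 -1.02393020e-04 -1.56613748e-01] axes [[0.0, 1.0, 0.0], [-0.96, 0.0, -0.27], [-0.27, -0.0, 0.96]] 279.06655739259804
top ((28.11916160583496, 24.926504135131836), (14.991511344909668, 17.376461029052734), 148.78961181640625) [243.11916161 209.92650414] [0.54835827 0.20068715 0.11      ]
scene ((14.537101745605469, 12.289133071899414), (13.687318801879883, 15.460611343383789), 139.76010131835938) [344.53710175 160.28913307] [0.55478106 0.19949614 0.11      ]
cap 10 [ 0.6094 -0.182   0.042 ]
cap 11 [ 0.597  -0.1666  0.042 ]
cap 10 [ 0.5846 -0.1527  0.042 ]
cap 8 [ 0.5471 -0.2304  0.042 ]
cap 9 [ 0.5347 -0.2159  0.042 ]
cap 10 [ 0.5226 -0.2016  0.042 ]
```

Emit:
move_arm([
  {"x": 0.062, "y": -0.025, "z": 0.003, "wz": -3},
  {"x": 0.124, "y": -0.05, "z": 0.006, "wz": -6},
  {"x": 0.186, "y": -0.075, "z": 0.01, "wz": -9},
  {"x": 0.248, "y": -0.1, "z": 0.013, "wz": -12},
  {"x": 0.31, "y": -0.125, "z": 0.016, "wz": -15},
  {"x": 0.372, "y": -0.15, "z": 0.02, "wz": -18},
  {"x": 0.434, "y": -0.175, "z": 0.023, "wz": -21},
  {"x": 0.48, "y": -0.192, "z": 0.026, "wz": -23.3},
])

```text
schema error: expected keys x, y, z, wx, wy, wz, hand
```

Run:
```python
from h import *
delta([.565,-.19,.16],.665)
```

```text
pos [ 0.1338 -0.5073  0.2261] rot [-3.1402e+00 -2.0000e-04  2.5780e-01] shift [ 0.4978 -0.1968  0.0665] rotvec [ -0.07  -0.03 -23.33]
```

All keys are required.

Emit:
move_arm([
  {"x": 0.055, "y": -0.022, "z": 0.003, "wx": 0, "wy": 0, "wz": -3, "hand": 1},
  {"x": 0.11, "y": -0.044, "z": 0.006, "wx": 0, "wy": 0, "wz": -6, "hand": 1},
  {"x": 0.165, "y": -0.066, "z": 0.01, "wx": 0, "wy": 0, "wz": -9, "hand": 1},
  {"x": 0.22, "y": -0.088, "z": 0.013, "wx": 0, "wy": 0, "wz": -12, "hand": 1},
  {"x": 0.275, "y": -0.11, "z": 0.016, "wx": 0, "wy": 0, "wz": -15, "hand": 1},
  {"x": 0.33, "y": -0.132, "z": 0.02, "wx": 0, "wy": 0, "wz": -18, "hand": 1},
  {"x": 0.385, "y": -0.154, "z": 0.023, "wx": 0, "wy": 0, "wz": -21, "hand": 1},
  {"x": 0.44, "y": -0.176, "z": 0.026, "wx": 0, "wy": 0, "wz": -23.3, "hand": 1},
])

```text
time: 1.1
tool_pos: [0.5157, -0.2239, 0.2003]
tool_rot: [-3.141, 0.0, 0.666]
contact_force: [0.4, -0.4, 0.3]
opening: 0.0918
```

Run:
```python
from h import *
delta([.565,-.19,.16],.665)
```

```text
pos [ 0.5157 -0.2239  0.2003] rot [-3.1413e+00  4.0000e-04  6.6600e-01] shift [0.0597 0.0038 0.0403] rotvec [-0.02  0.02  0.06]
```

Emit:
move_arm([
  {"x": 0.03, "y": 0.002, "z": 0.01, "wx": 0, "wy": 0, "wz": 0, "hand": 1},
  {"x": 0.06, "y": 0.004, "z": 0.02, "wx": 0, "wy": 0, "wz": 0, "hand": 1},
  {"x": 0.06, "y": 0.004, "z": 0.02, "wx": 0, "wy": 0, "wz": 0, "hand": 1},
])

```text
time: 1.48
tool_pos: [0.5647, -0.1898, 0.1791]
tool_rot: [-3.139, 0.001, 0.667]
contact_force: [-0.1, 1.0, -0.1]
opening: 0.0915
```

Run:
```python
from h import *
im,P=shot("wrist","w1.png")
s=monitor.observe(); print(s['tool_pos'],s['tool_rot'])
c,q=np.array([.565,-.19]),.665
for x in(-.038,0,.038): print(proj(P,[c[0]+x*np.cos(q),c[1]+x*np.sin(q),.043 if x else .069]))
```

```text
[ 0.5640204  -0.19075131  0.17973325] [-3.13991316e+00  1.16779731e-03  6.66128955e-01]
[320.87102343 222.74638241]
[320.95932169 196.04862789]
[321.10332616 154.35601123]
```

View pics/w1.png

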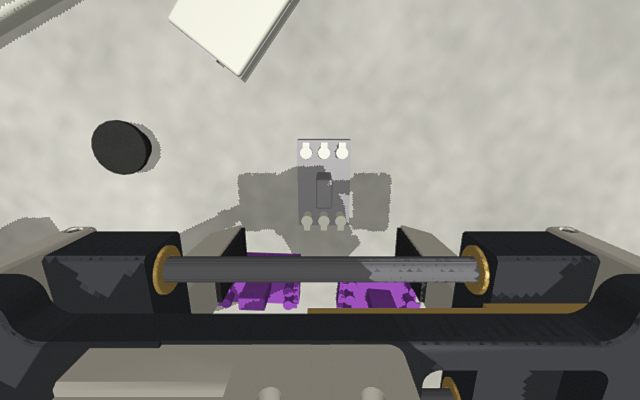

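The wrist view shows the holder straight ahead. Its middle caps are at (324,150) and (324,222) and the bar top at (324,177), so the yaw is right and the offset is a few mm. The purple look-alikes, at the bottom of the picture, are clear of the holder.

Run:
```python
from h import *
im=cv2.imread("pics/w1.png");P=cam("wrist");g=cv2.cvtColor(im,cv2.COLOR_BGR2GRAY)
pts=[]
# bar top corners / cap discs
for u in[(306,153),(324,153),(342,153),(306,222),(324,222),(341,222)]: pts.append(ray(P,u,.043)); 
pts=np.array(pts);print(pts.round(4),pts.mean(0))
d=pts[:3].mean(0)-pts[3:].mean(0);print(np.linalg.norm(d),np.arctan2(d[1],d[0]))
# deck far/right edges and bar top
print("bar",ray(P,(323.7,176),.069), "deck far edge",ray(P,(324,139.5),.024), "sides",ray(P,(298,150),.024),ray(P,(350.5,150),.024))
for v in (172,176,185): print(v,g[v,308:340].tolist())
print(g[130:215,324].tolist())
```

```text
[[ 0.5856 -0.1544  0.043 ]
 [ 0.5972 -0.1692  0.043 ]
 [ 0.6089 -0.184   0.043 ]
 [ 0.5247 -0.201   0.043 ]
 [ 0.5371 -0.2169  0.043 ]
 [ 0.5489 -0.2318  0.043 ]] [ 0.56707143 -0.1928857   0.043     ]
0.07669322927033201 0.6653338096707038
bar [ 0.58178496 -0.18075018  0.069     ] deck far edge [ 0.60720545 -0.16156534  0.024     ] sides [ 0.58041085 -0.14600696  0.024     ] [ 0.61642843 -0.19174655  0.024     ]
172 [107, 108, 108, 108, 107, 107, 107, 107, 107, 91, 80, 77, 78, 78, 78, 76, 75, 90, 99, 100, 100, 107, 149, 184, 184, 182, 181, 182, 181, 181, 182, 182]
176 [107, 108, 107, 108, 107, 108, 108, 109, 92, 74, 76, 75, 75, 75, 75, 76, 75, 75, 75, 75, 77, 76, 80, 134, 184, 182, 181, 181, 181, 181, 180, 181]
185 [107, 108, 108, 107, 107, 108, 108, 106, 89, 100, 108, 108, 107, 107, 108, 107, 106, 107, 106, 112, 133, 108, 115, 99, 92, 106, 107, 108, 107, 108, 108, 108]
[193, 193, 193, 193, 193, 194, 195, 196, 172, 93, 174, 191, 219, 247, 246, 244, 240, 242, 245, 245, 245, 244, 245, 244, 244, 244, 244, 246, 243, 187, 181, 183, 183, 184, 184, 185, 172, 185, 173, 112, 105, 113, 75, 72, 73, 75, 75, 75, 75, 79, 103, 107, 107, 106, 107, 106, 107, 108, 107, 107, 108, 106, 107, 108, 106, 106, 106, 106, 106, 105, 106, 106, 106, 105, 105, 105, 105, 99, 91, 106, 106, 115, 125, 125, 117]
```

Emit:
move_arm([
  {"x": 0.001, "y": 0.003, "z": 0.04, "wx": 0, "wy": 0, "wz": 0, "hand": 1},
  {"x": 0.001, "y": 0.003, "z": 0.08, "wx": 0, "wy": 0, "wz": 0, "hand": 1},
  {"x": 0.001, "y": 0.003, "z": 0.11, "wx": 0, "wy": 0, "wz": 0, "hand": 1},
  {"x": 0.001, "y": 0.003, "z": 0.135, "wx": 0, "wy": 0, "wz": 0, "hand": 1},
  {"x": 0.001, "y": 0.003, "z": 0.148, "wx": 0, "wy": 0, "wz": 0, "hand": 1},
  {"x": 0.001, "y": 0.003, "z": 0.151, "wx": 0, "wy": 0, "wz": 0, "hand": 1},
  {"x": 0.001, "y": 0.003, "z": 0.151, "wx": 0, "wy": 0, "wz": 0, "hand": 1},
], grip_force=25)

```text
time: 2.4
tool_pos: [0.5672, -0.1937, 0.0306]
tool_rot: [3.14, -0.0, 0.664]
contact_force: [0.2, -0.1, 0.1]
opening: 0.0919
```

Run:
```python
from h import *
delta([.567,-.1925,.028],.6655)
im,P=shot("wrist","w2.png")
```

```text
pos [ 0.5672 -0.1937  0.0306] rot [ 3.1403e+00 -5.0000e-04  6.6420e-01] shift [ 0.0006 -0.001   0.0026] rotvec [ 0.07 -0.03 -0.08]
```

View pics/w2.png

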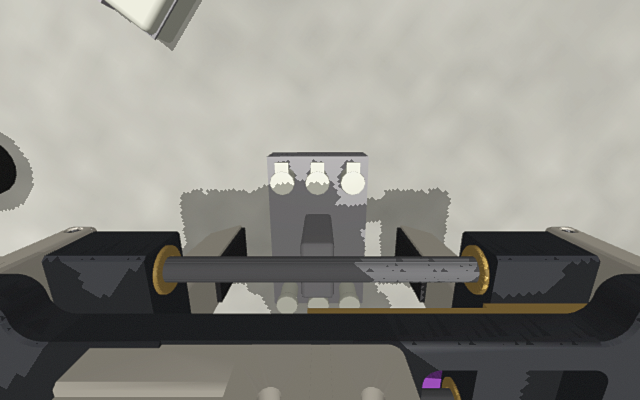

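The bar, at columns 302 to 334 of the picture, is centred between the fingers (centre about 320). I'll lower 2 mm and close.

Emit:
move_arm([
  {"x": 0, "y": -0.001, "z": 0.002, "wx": 0, "wy": 0, "wz": 0, "hand": 0.5},
  {"x": 0, "y": -0.001, "z": 0.002, "wx": 0, "wy": 0, "wz": 0, "hand": 0},
  {"x": 0, "y": -0.001, "z": 0.002, "wx": 0, "wy": 0, "wz": 0, "hand": 0},
  {"x": 0, "y": -0.001, "z": 0.002, "wx": 0, "wy": 0, "wz": 0, "hand": 0},
  {"x": 0, "y": -0.001, "z": 0.002, "wx": 0, "wy": 0, "wz": 0, "hand": 0},
  {"x": 0, "y": -0.001, "z": 0.002, "wx": 0, "wy": 0, "wz": 0, "hand": 0},
], grip_force=35)

```text
time: 3.2
tool_pos: [0.5662, -0.1924, 0.0277]
tool_rot: [3.142, 0.0, 0.664]
contact_force: [-0.6, -0.4, -0.9]
opening: 0.0363
```

Emit:
move_arm([
  {"x": 0, "y": 0, "z": 0, "wx": 0, "wy": 0, "wz": 0, "hand": 0},
  {"x": 0, "y": 0, "z": 0, "wx": 0, "wy": 0, "wz": 0, "hand": 0},
  {"x": 0, "y": 0, "z": 0, "wx": 0, "wy": 0, "wz": 0, "hand": 0},
  {"x": 0, "y": 0, "z": 0, "wx": 0, "wy": 0, "wz": 0, "hand": 0},
], grip_force=35)

```text
time: 3.7
tool_pos: [0.5661, -0.1924, 0.0277]
tool_rot: [-3.142, 0.0, 0.664]
contact_force: [0.1, 0.1, 0.6]
opening: 0.016
```

Emit:
move_arm([
  {"x": 0, "y": 0, "z": -0.015, "wx": 0, "wy": 0, "wz": 0, "hand": 0},
  {"x": 0, "y": 0, "z": -0.05, "wx": 0, "wy": 0, "wz": 0, "hand": 0},
  {"x": 0, "y": 0, "z": -0.1, "wx": 0, "wy": 0, "wz": 0, "hand": 0},
  {"x": 0, "y": 0, "z": -0.15, "wx": 0, "wy": 0, "wz": 0, "hand": 0},
  {"x": 0, "y": 0, "z": -0.185, "wx": 0, "wy": 0, "wz": 0, "hand": 0},
  {"x": 0, "y": 0, "z": -0.19, "wx": 0, "wy": 0, "wz": 0, "hand": 0},
  {"x": 0, "y": 0, "z": -0.19, "wx": 0, "wy": 0, "wz": 0, "hand": 0},
], grip_force=35)

```text
time: 4.58
tool_pos: [0.5656, -0.1922, 0.2169]
tool_rot: [-3.14, 0.001, 0.664]
contact_force: [-0.4, 0.7, -3.0]
opening: 0.0158
```

Run:
```python
from h import *
delta([.468,.135,.22],.665)
```

```text
pos [ 0.5656 -0.1922  0.2169] rot [-3.1404e+00  7.0000e-04  6.6440e-01] shift [ 0.1249 -0.3178 -0.0029] rotvec [-0.07  0.04 -0.03]
```

Emit:
move_arm([
  {"x": 0.015, "y": -0.038, "z": -0.003, "wx": 0, "wy": 0, "wz": 0, "hand": 0},
  {"x": 0.034, "y": -0.085, "z": -0.003, "wx": 0, "wy": 0, "wz": 0, "hand": 0},
  {"x": 0.056, "y": -0.14, "z": -0.003, "wx": 0, "wy": 0, "wz": 0, "hand": 0},
  {"x": 0.077, "y": -0.195, "z": -0.003, "wx": 0, "wy": 0, "wz": 0, "hand": 0},
  {"x": 0.098, "y": -0.25, "z": -0.003, "wx": 0, "wy": 0, "wz": 0, "hand": 0},
  {"x": 0.115, "y": -0.295, "z": -0.003, "wx": 0, "wy": 0, "wz": 0, "hand": 0},
  {"x": 0.125, "y": -0.318, "z": -0.003, "wx": 0, "wy": 0, "wz": 0, "hand": 0},
  {"x": 0.125, "y": -0.318, "z": -0.003, "wx": 0, "wy": 0, "wz": 0, "hand": 0},
], grip_force=35)

```text
time: 5.58
tool_pos: [0.4669, 0.1363, 0.2189]
tool_rot: [-3.14, 0.003, 0.668]
contact_force: [-0.4, 0.5, -2.6]
opening: 0.0161
```

Run:
```python
from h import *
s=monitor.observe(); print(s['tool_pos'],s['tool_rot'])
im,P=shot("wrist","w3.png"); np.savez("w3.npz",K=P[0],R=P[1],t=P[2])
print(proj(P,[.553,.2,.11]))
cv2.imwrite("pics/w3v.png",cv2.resize(im[0:250,170:490],None,fx=2.4,fy=2.4,interpolation=cv2.INTER_CUBIC))
```

```text
[0.46693571 0.13633711 0.21885606] [-3.13954265  0.00331048  0.66753667]
[324.33293566  79.35976052]
```

View pics/w3v.png

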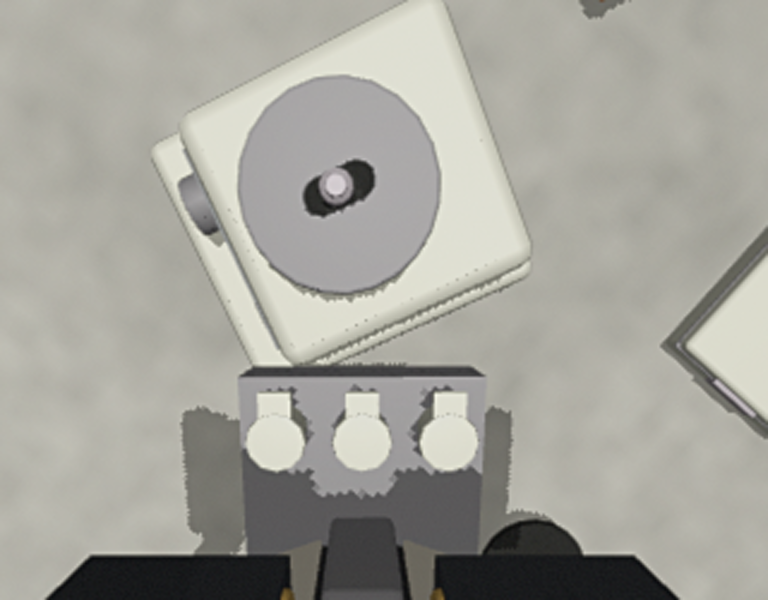

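The disc is centred at about (339,184) in the crop, the slot runs from (304,205) to (374,168), and the pin top is at (336,184). The holder hangs level in the grip, with its front cap at (361,442).

Run:
```python
from h import *
im=cv2.imread("pics/w3.png");z=np.load("w3.npz");P=(z["K"],z["R"],z["t"])
f=im.astype(int);g=f.mean(2)
blue=f[:,:,0]-f[:,:,1]
m=((blue>=2)&(g<190)&(g>110)).astype(np.uint8); m[:25]=0;m[130:]=0;m[:,:262]=0;m[:,360:]=0
m=cv2.morphologyEx(m,cv2.MORPH_OPEN,np.ones((3,3),np.uint8))
c=max(cv2.findContours(m,0,cv2.CHAIN_APPROX_NONE)[0],key=cv2.contourArea)
W=np.array([ray(P,p[0],.11)[:2] for p in c])
(ctr,r)=cv2.minEnclosingCircle((W*1000).astype(np.float32)); A=np.c_[2*W,np.ones(len(W))]; s=np.linalg.lstsq(A,(W**2).sum(1),rcond=None)[0]
print("disc minenc",ctr,r,"lsq",s[:2],np.sqrt(s[2]+s[0]**2+s[1]**2))
hull=np.zeros_like(m);cv2.drawContours(hull,[cv2.convexHull(c)],-1,1,-1); hull=cv2.erode(hull,np.ones((9,9),np.uint8))
d=((g<90)&(hull>0)).astype(np.uint8)
ys,xs=np.nonzero(d); pts=np.array([ray(P,(x,y),.11)[:2] for x,y in zip(xs,ys)]); 
rc=cv2.minAreaRect((pts*1000).astype(np.float32)); print("slot rect mm",rc)
ys2,xs2=np.nonzero(((g>185)&(hull>0)))
print("pin px",np.median(xs2),np.median(ys2),xs2.size, ray(P,(xs2.mean(),ys2.mean()),.122))
print("pin by eye",ray(P,(170+336/2.4,184/2.4),.122))
# holder in hand: cap mid
T=monitor.observe(); print("cap",ray(P,(320.3,184.2),.2189-.0277+.043), "TCP",T['tool_pos'])
vx,vy,_,_=cv2.fitLine((pts*1000).astype(np.float32),cv2.DIST_L2,0,.01,.01).ravel();print("dir",vx,vy,np.arctan2(vy,vx))
```

```text
disc minenc (546.7493286132812, 208.37808227539062) 4.517184734344482 lsq [0.54674644 0.20875944] 0.0032859602537840785Traceback (most recent call last):
  File "<stdin>", line 14, in <module>
cv2.error: OpenCV(4.12.0) /io/opencv/modules/imgproc/src/convhull.cpp:143: error: (-215:Assertion failed) total >= 0 && (depth == CV_32F || depth == CV_32S) in function 'convexHull'
```

```bash
cat > m.py <<'E'
from h import *
im=cv2.imread("pics/w3.png");z=np.load("w3.npz");P=(z["K"],z["R"],z["t"])
g=im.astype(int).mean(2)
print(im[77,285].tolist(),im[60,330].tolist(),im[77,258].tolist(),im[76,310].tolist(), im[82,302].tolist())
m=(g<195).astype(np.uint8); lab=cv2.connectedComponents(((g<190)).astype(np.uint8))[1]; m=(lab==lab[60,330]).astype(np.uint8)
m=cv2.morphologyEx(m,cv2.MORPH_OPEN,np.ones((5,5),np.uint8))
c=max(cv2.findContours(m,0,cv2.CHAIN_APPROX_NONE)[0],key=cv2.contourArea)
print(cv2.boundingRect(c))
c=c[c[:,0,1]<110]   # drop shadow side
W=np.array([ray(P,p[0],.11)[:2] for p in c])
s=np.linalg.lstsq(np.c_[2*W,np.ones(len(W))],(W**2).sum(1),rcond=None)[0]
print("disc",s[:2],np.sqrt(s[2]+s[0]**2+s[1]**2))
d=(g<90); d[:60]=0;d[95:]=0;d[:,:290]=0;d[:,332:]=0
ys,xs=np.nonzero(d); pts=np.array([ray(P,(x,y),.11)[:2] for x,y in zip(xs,ys)])*1000
print("slot rect mm",cv2.minAreaRect(pts.astype(np.float32)))
vx,vy,_,_=cv2.fitLine(pts.astype(np.float32),cv2.DIST_L2,0,.01,.01).ravel();print("dir",vx,vy,np.arctan2(vy,vx))
b=(g>185); b[:65]=0;b[90:]=0;b[:,:300]=0;b[:,322:]=0
ys,xs=np.nonzero(b); print("pin px",xs.mean(),ys.mean(),xs.size,ray(P,(xs.mean(),ys.mean()),.122))
print("pin by eye",ray(P,(310,76.7),.122),"cap",ray(P,(320.3,184.2),.2189-.0277+.043))
E
python3 m.py
```

```text
[166, 165, 167] [169, 168, 170] [186, 199, 200] [207, 203, 210] [41, 44, 43]
(269, 31, 85, 94)
disc [0.54630303 0.20977534] 0.037079004802620774
slot rect mm ((546.4349975585938, 209.943115234375), (13.305330276489258, 27.161972045898438), 62.87692642211914)
dir 0.8951174 -0.44583052 -0.46210188
pin px 309.5 76.37037037037037 54 [0.54582929 0.21038862 0.122     ]
pin by eye [0.54588659 0.20990197 0.122     ] cap [0.49904438 0.16150513 0.2342    ]
```

Run:
```python
from h import *
print("top ray disc",ray(cam("top"),(241.0,211.9),.11),"exp px",proj(cam("top"),[.5464,.2098,.11]),"scene exp",proj(cam("scene"),[.5464,.2098,.11]))
delta([.5362,.2139,.165],.665)
```

```text
top ray disc [0.54269249 0.20660275 0.11      ] exp px [239.90499071 210.58602037] scene exp [344.44272303 157.84470707]
pos [0.4676 0.1353 0.2191] rot [-3.1403e+00  3.0000e-03  6.6630e-01] shift [ 0.1027 -0.0193  0.0538] rotvec [-0.07  0.17  0.07]
```

Emit:
move_arm([
  {"x": 0.03, "y": -0.006, "z": 0, "wx": 0, "wy": 0, "wz": 0, "hand": 0},
  {"x": 0.065, "y": -0.012, "z": 0, "wx": 0, "wy": 0, "wz": 0, "hand": 0},
  {"x": 0.095, "y": -0.018, "z": 0.0, "wx": 0, "wy": 0, "wz": 0, "hand": 0},
  {"x": 0.103, "y": -0.019, "z": 0.01, "wx": 0, "wy": 0, "wz": 0, "hand": 0},
  {"x": 0.103, "y": -0.019, "z": 0.03, "wx": 0, "wy": 0, "wz": 0, "hand": 0},
  {"x": 0.103, "y": -0.019, "z": 0.05, "wx": 0, "wy": 0, "wz": 0, "hand": 0},
  {"x": 0.103, "y": -0.019, "z": 0.055, "wx": 0, "wy": 0, "wz": 0, "hand": 0},
  {"x": 0.103, "y": -0.019, "z": 0.055, "wx": 0, "wy": 0, "wz": 0, "hand": 0},
], grip_force=35)

```text
time: 6.62
tool_pos: [0.5377, 0.2126, 0.1653]
tool_rot: [-3.141, 0.001, 0.664]
contact_force: [0.6, -0.0, -2.1]
opening: 0.0158
```

Run:
```python
from h import *
a=shot("scene","s4.png")[0]
w=shot("wrist","w4.png")[0]
delta([.5362,.2139,.150],.665); print(monitor.observe()['contact_force'])
cv2.imwrite("pics/s4v.png",np.hstack([cv2.resize(a[110:200,300:400],(444,400),interpolation=cv2.INTER_CUBIC),w[100:500,160:480] if 0 else cv2.resize(w[60:300,200:440],(350,400))[:400]]))
```

```text
pos [0.5383 0.2132 0.1664] rot [ 3.141e+00 -1.000e-03  6.640e-01] shift [-0.0012 -0.0019  0.0163] rotvec [ 0.04 -0.05 -0.06]
[-0.97180584  0.60706204 -3.12628566]
```

View pics/s4v.png

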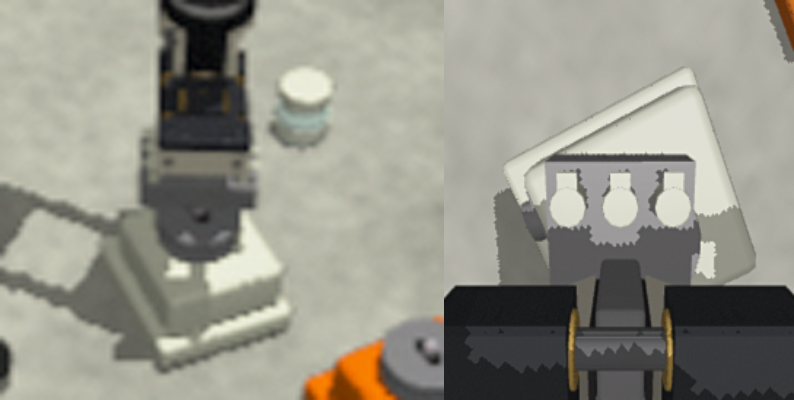

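The holder is level over the head, and free weight reads about -2.8 N. Next I lower it onto the pin tip, on the -x side of the slot.

Emit:
move_arm([
  {"x": -0.001, "y": -0.002, "z": 0.006, "wx": 0, "wy": 0, "wz": 0, "hand": 0},
  {"x": -0.001, "y": -0.002, "z": 0.012, "wx": 0, "wy": 0, "wz": 0, "hand": 0},
  {"x": -0.001, "y": -0.002, "z": 0.015, "wx": 0, "wy": 0, "wz": 0, "hand": 0},
  {"x": -0.001, "y": -0.002, "z": 0.016, "wx": 0, "wy": 0, "wz": 0, "hand": 0},
  {"x": -0.001, "y": -0.002, "z": 0.016, "wx": 0, "wy": 0, "wz": 0, "hand": 0},
], grip_force=35)

```text
time: 7.35
tool_pos: [0.536, 0.2145, 0.1498]
tool_rot: [3.141, -0.0, 0.665]
contact_force: [0.0, 0.4, -2.5]
opening: 0.0157
```

Emit:
move_arm([
  {"x": 0, "y": 0, "z": 0.001, "wx": 0, "wy": 0, "wz": 0, "hand": 0},
  {"x": 0, "y": 0, "z": 0.001, "wx": 0, "wy": 0, "wz": 0, "hand": 0},
], grip_force=35)

```text
time: 7.6
tool_pos: [0.5361, 0.2145, 0.1492]
tool_rot: [3.141, -0.001, 0.664]
contact_force: [-2.5, -0.1, 1.8]
opening: 0.016
```

Emit:
move_arm([
  {"x": 0, "y": 0, "z": 0.001, "wx": 0, "wy": 0, "wz": 0, "hand": 0},
  {"x": 0, "y": 0, "z": 0.001, "wx": 0, "wy": 0, "wz": 0, "hand": 0},
], grip_force=35)

```text
time: 7.85
tool_pos: [0.5361, 0.2145, 0.148]
tool_rot: [3.141, -0.001, 0.664]
contact_force: [-2.4, -0.1, 4.0]
opening: 0.0161
```

Contact came at underside height about 0.121, which is the pin top. Now I slide along +x of the slot.

Emit:
move_arm([
  {"x": 0.0004, "y": 0.0009, "z": -0.0005, "wx": 0, "wy": 0, "wz": 0, "hand": 0},
  {"x": 0.0009, "y": 0.0018, "z": -0.0005, "wx": 0, "wy": 0, "wz": 0, "hand": 0},
  {"x": 0.0013, "y": 0.0027, "z": -0.0005, "wx": 0, "wy": 0, "wz": 0, "hand": 0},
  {"x": 0.0017, "y": 0.0036, "z": -0.0005, "wx": 0, "wy": 0, "wz": 0, "hand": 0},
], grip_force=35)

```text
time: 8.35
tool_pos: [0.5393, 0.2127, 0.1481]
tool_rot: [-3.141, 0.0, 0.665]
contact_force: [-3.8, 2.2, 3.4]
opening: 0.0155
```

Emit:
move_arm([
  {"x": 0.0004, "y": 0.0009, "z": 0, "wx": 0, "wy": 0, "wz": 0, "hand": 0},
  {"x": 0.0009, "y": 0.0018, "z": 0, "wx": 0, "wy": 0, "wz": 0, "hand": 0},
], grip_force=35)

```text
time: 8.6
tool_pos: [0.5418, 0.2114, 0.1481]
tool_rot: [3.14, -0.0, 0.665]
contact_force: [-0.0, -0.0, -2.6]
opening: 0.0158
```

Emit:
move_arm([
  {"x": 0.0004, "y": 0.0009, "z": 0, "wx": 0, "wy": 0, "wz": 0, "hand": 0},
  {"x": 0.0009, "y": 0.0018, "z": 0, "wx": 0, "wy": 0, "wz": 0, "hand": 0},
], grip_force=35)

```text
time: 8.85
tool_pos: [0.5432, 0.2105, 0.1476]
tool_rot: [3.141, 0.001, 0.664]
contact_force: [0.0, 1.2, -2.6]
opening: 0.0157
```

Emit:
move_arm([
  {"x": 0.0004, "y": 0.0009, "z": 0, "wx": 0, "wy": 0, "wz": 0, "hand": 0},
  {"x": 0.0009, "y": 0.0018, "z": 0, "wx": 0, "wy": 0, "wz": 0, "hand": 0},
], grip_force=35)

```text
time: 9.1
tool_pos: [0.5449, 0.21, 0.148]
tool_rot: [3.142, 0.0, 0.664]
contact_force: [-0.1, -0.6, -2.8]
opening: 0.016
```

Contact disappeared at TCP x of about 0.5415, so the socket mouth is over the pin. At 0.5449 it should be about centred, which matches the vision estimate. I'll lower gently.

Emit:
move_arm([
  {"x": 0, "y": 0, "z": 0.001, "wx": 0, "wy": 0, "wz": 0, "hand": 0},
  {"x": 0, "y": 0, "z": 0.002, "wx": 0, "wy": 0, "wz": 0, "hand": 0},
], grip_force=35)

```text
time: 9.35
tool_pos: [0.5447, 0.21, 0.1461]
tool_rot: [3.142, 0.0, 0.665]
contact_force: [-0.2, -0.0, -2.5]
opening: 0.0161
```

Emit:
move_arm([
  {"x": 0, "y": 0, "z": 0.001, "wx": 0, "wy": 0, "wz": 0, "hand": 0},
  {"x": 0, "y": 0, "z": 0.002, "wx": 0, "wy": 0, "wz": 0, "hand": 0},
], grip_force=35)

```text
time: 9.6
tool_pos: [0.5447, 0.21, 0.1441]
tool_rot: [3.142, 0.0, 0.664]
contact_force: [-0.8, -0.3, -1.8]
opening: 0.0156
```

Emit:
move_arm([
  {"x": 0, "y": 0, "z": 0.001, "wx": 0, "wy": 0, "wz": 0, "hand": 0},
  {"x": 0, "y": 0, "z": 0.001, "wx": 0, "wy": 0, "wz": 0, "hand": 0},
], grip_force=35)

```text
time: 9.85
tool_pos: [0.5447, 0.21, 0.143]
tool_rot: [-3.142, 0.0, 0.664]
contact_force: [-0.9, -0.5, -2.1]
opening: 0.0158
```

Emit:
move_arm([
  {"x": 0, "y": 0, "z": 0.001, "wx": 0, "wy": 0, "wz": 0, "hand": 0},
  {"x": 0, "y": 0, "z": 0.001, "wx": 0, "wy": 0, "wz": 0, "hand": 0},
], grip_force=35)

```text
time: 10.1
tool_pos: [0.5448, 0.21, 0.1421]
tool_rot: [3.142, 0.0, 0.664]
contact_force: [-1.8, -1.1, -2.0]
opening: 0.0158
```

The lateral force points along -tool x, so I shift that way and keep lowering.

Emit:
move_arm([
  {"x": -0.0007, "y": 0, "z": 0, "wx": 0, "wy": 0, "wz": 0, "hand": 0},
  {"x": -0.0007, "y": 0, "z": 0.001, "wx": 0, "wy": 0, "wz": 0, "hand": 0},
], grip_force=35)

```text
time: 10.35
tool_pos: [0.5446, 0.2097, 0.1413]
tool_rot: [3.141, -0.001, 0.664]
contact_force: [-1.0, -0.4, -2.0]
opening: 0.016
```

Emit:
move_arm([
  {"x": 0, "y": 0, "z": 0.001, "wx": 0, "wy": 0, "wz": 0, "hand": 0},
  {"x": 0, "y": 0, "z": 0.002, "wx": 0, "wy": 0, "wz": 0, "hand": 0},
], grip_force=35)

```text
time: 10.6
tool_pos: [0.5444, 0.2097, 0.1391]
tool_rot: [3.142, -0.0, 0.664]
contact_force: [0.4, -0.1, -3.6]
opening: 0.0154
```

Emit:
move_arm([
  {"x": 0, "y": 0, "z": 0.0008, "wx": 0, "wy": 0, "wz": 0, "hand": 0},
  {"x": 0, "y": 0, "z": 0.0016, "wx": 0, "wy": 0, "wz": 0, "hand": 0},
], grip_force=50)

```text
time: 10.85
tool_pos: [0.5444, 0.2096, 0.1376]
tool_rot: [3.141, -0.0, 0.664]
contact_force: [-1.2, -0.1, 1.7]
opening: 0.0163
```

Emit:
move_arm([
  {"x": 0, "y": 0, "z": 0.0005, "wx": 0, "wy": 0, "wz": 0, "hand": 0},
  {"x": 0, "y": 0, "z": 0.001, "wx": 0, "wy": 0, "wz": 0, "hand": 0},
  {"x": 0, "y": 0, "z": 0.001, "wx": 0, "wy": 0, "wz": 0, "hand": 0},
], grip_force=50)

```text
time: 11.22
tool_pos: [0.5443, 0.2097, 0.1369]
tool_rot: [3.141, -0.0, 0.665]
contact_force: [-1.5, -0.8, 2.7]
opening: 0.0162
```

It is seated at TCP z of about 0.1376, as predicted for level with the head (0.110 + 0.0277). Now I press.

Emit:
move_arm([
  {"x": 0, "y": 0, "z": 0.001, "wx": 0, "wy": 0, "wz": 0, "hand": 0},
  {"x": 0, "y": 0, "z": 0.002, "wx": 0, "wy": 0, "wz": 0, "hand": 0},
  {"x": 0, "y": 0, "z": 0.003, "wx": 0, "wy": 0, "wz": 0, "hand": 0},
  {"x": 0, "y": 0, "z": 0.004, "wx": 0, "wy": 0, "wz": 0, "hand": 0},
  {"x": 0, "y": 0, "z": 0.004, "wx": 0, "wy": 0, "wz": 0, "hand": 0},
], grip_force=50)

```text
time: 11.85
tool_pos: [0.5444, 0.2096, 0.1327]
tool_rot: [3.141, -0.0, 0.664]
contact_force: [-2.5, -0.1, 6.1]
opening: 0.0161
```

Emit:
move_arm([
  {"x": 0, "y": 0, "z": 0.001, "wx": 0, "wy": 0, "wz": 0, "hand": 0},
  {"x": 0, "y": 0, "z": 0.002, "wx": 0, "wy": 0, "wz": 0, "hand": 0},
  {"x": 0, "y": 0, "z": 0.003, "wx": 0, "wy": 0, "wz": 0, "hand": 0},
  {"x": 0, "y": 0, "z": 0.003, "wx": 0, "wy": 0, "wz": 0, "hand": 0},
], grip_force=50)

```text
time: 12.35
tool_pos: [0.5444, 0.2097, 0.1299]
tool_rot: [3.141, -0.0, 0.664]
contact_force: [-2.9, -1.5, 7.1]
opening: 0.0156
```

Emit:
move_arm([
  {"x": 0, "y": 0, "z": 0.001, "wx": 0, "wy": 0, "wz": 0, "hand": 0},
  {"x": 0, "y": 0, "z": 0.002, "wx": 0, "wy": 0, "wz": 0, "hand": 0},
  {"x": 0, "y": 0, "z": 0.002, "wx": 0, "wy": 0, "wz": 0, "hand": 0},
], grip_force=50)

```text
time: 12.72
tool_pos: [0.5444, 0.2097, 0.1281]
tool_rot: [3.141, -0.0, 0.664]
contact_force: [-3.2, -0.2, 8.3]
opening: 0.0156
```

Emit:
move_arm([
  {"x": 0, "y": 0, "z": 0.001, "wx": 0, "wy": 0, "wz": 0, "hand": 0},
  {"x": 0, "y": 0, "z": 0.001, "wx": 0, "wy": 0, "wz": 0, "hand": 0},
], grip_force=50)

```text
time: 12.98
tool_pos: [0.5444, 0.2097, 0.1276]
tool_rot: [3.141, -0.001, 0.664]
contact_force: [-4.0, -1.1, 12.5]
opening: 0.0158
```

Emit:
move_arm([
  {"x": 0, "y": 0, "z": 0.0005, "wx": 0, "wy": 0, "wz": 0, "hand": 0},
  {"x": 0, "y": 0, "z": 0.0005, "wx": 0, "wy": 0, "wz": 0, "hand": 0},
], grip_force=50)

```text
time: 13.22
tool_pos: [0.5444, 0.2097, 0.1276]
tool_rot: [3.141, -0.001, 0.665]
contact_force: [-5.0, -1.0, 14.8]
opening: 0.0158
```

The z reading has stalled at 0.1276 (10.0 mm below seated) while the force has jumped, so this is the lower stop. One last visual check.

Run:
```python
from h import *
a=shot("scene","s5.png")[0]; w=shot("wrist","w5.png")[0]
s=monitor.observe(); print(s['tool_pos'],s['tool_rot'],s['contact_force'],s['opening'],s['time'])
cv2.imwrite("pics/s5v.png",np.hstack([cv2.resize(a[110:280,210:410],(470,400),interpolation=cv2.INTER_CUBIC),cv2.resize(w[60:280,200:440],(320,400))]))
```

```text
[0.54440284 0.20967785 0.12763517] [ 3.14099349e+00 -1.02773320e-03  6.64564371e-01] [-5.30587019 -1.70472322 14.74920125] 0.015968898901024375 13.325
```

View pics/s5v.png

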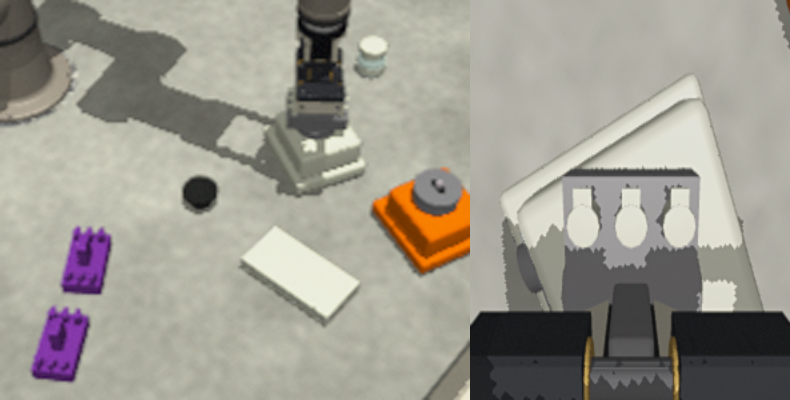

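The holder is level and still gripped, square to the fingers at about (630,240) over the mixer. The purple and orange look-alikes, cup, box and jar show no sign of being moved.

```bash
python3 -c "
from h import *
print(robot.hand_in())"
```

```text
the job is handed in; nothing more can be done
None
```

The holder is on the mixer with its socket over the drive pin. I pressed the head to its lower stop and handed in at about 13.3 s, still gripping the bar and pressing down.

- **Placing:** I gripped the grey holder by its bar and lifted it onto the pin tip, about 10 mm to the -x side of the pin. I then slid it along the slot until the contact force vanished. One nudge of about 0.7 mm was needed to centre it before it dropped fully. It seated at TCP z of about 0.1376, where a holder level with the head should sit.
- **Pressing:** The head travelled 10.0 mm, to TCP z 0.1276. There z stopped changing while the upward force rose from about 8 to 15 N, which marks the lower stop.
- **Last checks:** The grip opening was 16 mm, the bar's width, and the tool was level to 0.001 rad. A sideways force of about 5.5 N remained from the press. The last picture showed the holder square in the grip. The cup, box, jar, orange look-alike and purple look-alikes showed no sign of being moved; the reagent bottle was outside that crop and I did not check it again.
- **Disagreements:** My first rough fits of the head from the top and scene cameras were off by up to about 13 mm from the wrist-camera value. I used the wrist value, and the contact along the slot confirmed it.

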